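# Meter bolts from a scoop into a parts drawer

### The job

Top up the small-parts cabinet for the grinder repairs: pull the top drawer well open, take the bolt scoop by its grip and ease it over above the drawer, just far enough for the bolts to creep and never steeper than about 40 degrees, until two or three of the four bolts have dropped into the drawer. Keep the rest in the scoop, put the scoop back level on the rubber mat and push the drawer fully shut, leaving the other things on the bench where they are.

Things in the scene. Friction and masses are not known exactly. Their poses are not given: they have to be found in the camera images.
- cabinet: grey steel cabinet with two blue-fronted drawers one above the other, 240 deep x 200 wide x 150 mm high, fixed to the bench ahead of the robot, drawers facing the robot. Origin: centre of its underside; x points from the drawer fronts to its back. The outer faces of the drawer fronts (12 mm thick) are at x = -120 mm when shut.
- drawer (a joint): opening of the top drawer in m: 0 shut, at most 0.16; it slides along the cabinet's -x axis and stays where it is left (about 1.5 N of friction).
- drawer_handle (a point): middle of the top drawer's handle: a round aluminium bar 11 mm thick and 110 mm long along the cabinet's y axis, 35 mm out from the drawer front (30 mm free gap behind it); moves with the drawer. The cabinet's top is 31 mm above this point, the upper edge of the drawer front 23 mm.
- drawer_in (a point): point on the top drawer's inner floor, midway across, 65 mm behind the inner face of the drawer front; moves with the drawer, axes parallel to the cabinet's. Inside it is 168 wide and 206 mm long with 4 mm walls; above its floor its walls reach 51 mm, the drawer front 60 mm, the cabinet's top 68 mm. Opened by d, the first d of its length is uncovered.
- mat: black rubber mat, 270 x 170 x 3 mm, fixed flat on the bench, on the left or right of the cabinet; the scoop stands on it at the start and belongs there. Origin: centre of its underside, x along its length.
- scoop: open-fronted sheet-steel bolt scoop: flat-bottomed pan 136 long (x) x 62 wide (y), side and back walls 46 mm high at the back, 16 mm at the front, all 3 mm thick, no wall at the front end (+x); black grip behind it. 0.26 kg empty, balanced 27 mm behind the pan's middle. Four bolts lie in it lengthwise, in two rows of two. Origin: centre of the pan's underside; x points out of the front, z up.
- scoop_grip (a point): centre of the scoop's grip: a straight flat-sided bar, 64 mm long (scoop x), 22 mm wide (y), 26 mm high (z), 102 mm behind the pan's middle and 45 mm above the pan's underside; free to pinch from above across its 22 mm width.
- scoop_lip (a point): middle of the front edge of the pan's floor, over which the bolts leave: 68 mm ahead of the pan's middle, on the floor's upper face. The mouth is 56 mm wide inside. The floor is smooth: the bolts start to slide at 14 to 25 degrees of nose-down tilt (each start differs) and keep sliding until it is brought back several degrees.
- bolt0_mid (a point): hex-head steel bolt, 62 mm long overall, shank 12 mm thick, head 18 mm across flats and 8 mm thick, 65 g; this point is the middle of its length on its axis, its x axis points from the head to the threaded end. At the start in the scoop, front row, left lane seen from the grip.
- bolt1_mid (a point): hex-head steel bolt, 62 mm long overall, shank 12 mm thick, head 18 mm across flats and 8 mm thick, 65 g; this point is the middle of its length on its axis, its x axis points from the head to the threaded end. At the start in the scoop, front row, right lane seen from the grip.
- bolt2_mid (a point): hex-head steel bolt, 62 mm long overall, shank 12 mm thick, head 18 mm across flats and 8 mm thick, 65 g; this point is the middle of its length on its axis, its x axis points from the head to the threaded end. At the start in the scoop, rear row, left lane seen from the grip.
- bolt3_mid (a point): hex-head steel bolt, 62 mm long overall, shank 12 mm thick, head 18 mm across flats and 8 mm thick, 65 g; this point is the middle of its length on its axis, its x axis points from the head to the threaded end. At the start in the scoop, rear row, right lane seen from the grip.
- grinder: bystander: green angle grinder lying without its disc, about 300 x 68 x 90 mm; origin under its middle
- armature: bystander: motor armature with copper windings, 150 mm long, 42 mm thick
- battery: bystander: black and grey battery pack, 125 x 76 x 64 mm
- side_handle: bystander: black rubber auxiliary handle with a steel stud, 145 mm long, 48 mm thick
- screwdriver: bystander: orange-handled screwdriver, 200 mm long, 26 mm thick
- pliers: bystander: red-handled pliers, 190 mm long, 16 mm high
- red_cup: bystander: red plastic cup, 100 mm wide, 95 mm high
Not all that is in view belongs to the job. What is shaped like the scoop but blue is not meant.

How it is judged:
On the way, in this order (a step that is already met when the one before it is completed fails the run):
1. the top drawer is open by at least 85 mm (value of joint drawer above 0.085 m), for 0.1 s.
2. the scoop is lifted to the open drawer, its lip over it, with all four bolts still in it (horizontal distance between scoop_lip and drawer_in below 0.11 m and height (world z) of scoop_lip above 0.12 m and x of bolt0_mid in the frame of scoop between -0.07 and 0.075 m and y of bolt0_mid in the frame of scoop between -0.031 and 0.031 m and z of bolt0_mid in the frame of scoop between 0 and 0.04 m and x of bolt1_mid in the frame of scoop between -0.07 and 0.075 m and y of bolt1_mid in the frame of scoop between -0.031 and 0.031 m and z of bolt1_mid in the frame of scoop between 0 and 0.04 m and x of bolt2_mid in the frame of scoop between -0.07 and 0.075 m and y of bolt2_mid in the frame of scoop between -0.031 and 0.031 m and z of bolt2_mid in the frame of scoop between 0 and 0.04 m and x of bolt3_mid in the frame of scoop between -0.07 and 0.075 m and y of bolt3_mid in the frame of scoop between -0.031 and 0.031 m and z of bolt3_mid in the frame of scoop between 0 and 0.04 m), for 0.1 s.
3. two or three bolts lie in the drawer, the others in the scoop ((((x of bolt1_mid in the frame of drawer_in between -0.07 and 0.16 m and y of bolt1_mid in the frame of drawer_in between -0.095 and 0.095 m and z of bolt1_mid in the frame of drawer_in between 0 and 0.045 m) and (x of bolt0_mid in the frame of drawer_in between -0.07 and 0.16 m and y of bolt0_mid in the frame of drawer_in between -0.095 and 0.095 m and z of bolt0_mid in the frame of drawer_in between 0 and 0.045 m)) or ((x of bolt2_mid in the frame of drawer_in between -0.07 and 0.16 m and y of bolt2_mid in the frame of drawer_in between -0.095 and 0.095 m and z of bolt2_mid in the frame of drawer_in between 0 and 0.045 m) and (x of bolt0_mid in the frame of drawer_in between -0.07 and 0.16 m and y of bolt0_mid in the frame of drawer_in between -0.095 and 0.095 m and z of bolt0_mid in the frame of drawer_in between 0 and 0.045 m)) or ((x of bolt2_mid in the frame of drawer_in between -0.07 and 0.16 m and y of bolt2_mid in the frame of drawer_in between -0.095 and 0.095 m and z of bolt2_mid in the frame of drawer_in between 0 and 0.045 m) and (x of bolt1_mid in the frame of drawer_in between -0.07 and 0.16 m and y of bolt1_mid in the frame of drawer_in between -0.095 and 0.095 m and z of bolt1_mid in the frame of drawer_in between 0 and 0.045 m)) or ((x of bolt3_mid in the frame of drawer_in between -0.07 and 0.16 m and y of bolt3_mid in the frame of drawer_in between -0.095 and 0.095 m and z of bolt3_mid in the frame of drawer_in between 0 and 0.045 m) and (x of bolt0_mid in the frame of drawer_in between -0.07 and 0.16 m and y of bolt0_mid in the frame of drawer_in between -0.095 and 0.095 m and z of bolt0_mid in the frame of drawer_in between 0 and 0.045 m)) or ((x of bolt3_mid in the frame of drawer_in between -0.07 and 0.16 m and y of bolt3_mid in the frame of drawer_in between -0.095 and 0.095 m and z of bolt3_mid in the frame of drawer_in between 0 and 0.045 m) and (x of bolt1_mid in the frame of drawer_in between -0.07 and 0.16 m and y of bolt1_mid in the frame of drawer_in between -0.095 and 0.095 m and z of bolt1_mid in the frame of drawer_in between 0 and 0.045 m)) or ((x of bolt3_mid in the frame of drawer_in between -0.07 and 0.16 m and y of bolt3_mid in the frame of drawer_in between -0.095 and 0.095 m and z of bolt3_mid in the frame of drawer_in between 0 and 0.045 m) and (x of bolt2_mid in the frame of drawer_in between -0.07 and 0.16 m and y of bolt2_mid in the frame of drawer_in between -0.095 and 0.095 m and z of bolt2_mid in the frame of drawer_in between 0 and 0.045 m))) and not ((x of bolt0_mid in the frame of drawer_in between -0.07 and 0.16 m and y of bolt0_mid in the frame of drawer_in between -0.095 and 0.095 m and z of bolt0_mid in the frame of drawer_in between 0 and 0.045 m) and (x of bolt1_mid in the frame of drawer_in between -0.07 and 0.16 m and y of bolt1_mid in the frame of drawer_in between -0.095 and 0.095 m and z of bolt1_mid in the frame of drawer_in between 0 and 0.045 m) and (x of bolt2_mid in the frame of drawer_in between -0.07 and 0.16 m and y of bolt2_mid in the frame of drawer_in between -0.095 and 0.095 m and z of bolt2_mid in the frame of drawer_in between 0 and 0.045 m) and (x of bolt3_mid in the frame of drawer_in between -0.07 and 0.16 m and y of bolt3_mid in the frame of drawer_in between -0.095 and 0.095 m and z of bolt3_mid in the frame of drawer_in between 0 and 0.045 m)) and ((x of bolt0_mid in the frame of drawer_in between -0.07 and 0.16 m and y of bolt0_mid in the frame of drawer_in between -0.095 and 0.095 m and z of bolt0_mid in the frame of drawer_in between 0 and 0.045 m) or (x of bolt0_mid in the frame of scoop between -0.07 and 0.075 m and y of bolt0_mid in the frame of scoop between -0.031 and 0.031 m and z of bolt0_mid in the frame of scoop between 0 and 0.04 m)) and ((x of bolt1_mid in the frame of drawer_in between -0.07 and 0.16 m and y of bolt1_mid in the frame of drawer_in between -0.095 and 0.095 m and z of bolt1_mid in the frame of drawer_in between 0 and 0.045 m) or (x of bolt1_mid in the frame of scoop between -0.07 and 0.075 m and y of bolt1_mid in the frame of scoop between -0.031 and 0.031 m and z of bolt1_mid in the frame of scoop between 0 and 0.04 m)) and ((x of bolt2_mid in the frame of drawer_in between -0.07 and 0.16 m and y of bolt2_mid in the frame of drawer_in between -0.095 and 0.095 m and z of bolt2_mid in the frame of drawer_in between 0 and 0.045 m) or (x of bolt2_mid in the frame of scoop between -0.07 and 0.075 m and y of bolt2_mid in the frame of scoop between -0.031 and 0.031 m and z of bolt2_mid in the frame of scoop between 0 and 0.04 m)) and ((x of bolt3_mid in the frame of drawer_in between -0.07 and 0.16 m and y of bolt3_mid in the frame of drawer_in between -0.095 and 0.095 m and z of bolt3_mid in the frame of drawer_in between 0 and 0.045 m) or (x of bolt3_mid in the frame of scoop between -0.07 and 0.075 m and y of bolt3_mid in the frame of scoop between -0.031 and 0.031 m and z of bolt3_mid in the frame of scoop between 0 and 0.04 m))), for 0.2 s.
4. the scoop is back on the mat, level and let go (x of scoop in the frame of mat between -0.085 and 0.085 m and y of scoop in the frame of mat between -0.065 and 0.065 m and height (world z) of scoop below 0.008 m and angle between scoop's own z axis and vertical below 0.08 rad and linear speed of scoop below 0.03 m/s and contact force between the fingers and scoop below 0.1 N), for 0.2 s.
At the end, for the whole second after the job is handed in: the top drawer is shut (within 8 mm), two or three bolts lie in it and every other bolt is in the scoop; the scoop stands level (within 5 degrees) at rest on the rubber mat, its middle within 85 mm of the mat's middle along the mat and 65 mm across, and is let go (all of step 3 and all of step 4 and value of joint drawer below 0.008 m); the robot touches nothing.
It fails at once if the scoop is tipped steeper than 44 degrees (angle between scoop's own z axis and vertical above 0.77 rad).
It fails at once if one of the other things on the bench is moved by more than 40 mm (distance of any of grinder, armature, battery, side_handle, screwdriver, pliers, red_cup from where it was at the start of the episode above 0.04 m).
It also fails if it takes over 72 s, if anything falls off the work surface, if the arm or the gripper's body presses on something with over 40 N, if the wrist force passes 120 N, or if a joint passes its speed limit or range.

### The arm

A 6-joint arm with a two-finger parallel gripper is mounted at the origin on the work surface. World frame = base frame: x ahead of the robot, y to its left, z up, the work surface at z = 0. Lengths are in m, angles in rad, forces in N, time in s.
With the tool pointing down it reaches from about 0.425 to 0.95 m from the base axis. Payload 3.5 kg.
Tool frame: the origin (TCP) lies midway between the tips of the shut fingers; the grasp point (between the pads) lies 19 mm behind it; z points along the fingers, y is the line along which they close (so a half turn about z gives the same grasp; the last joint's range is limited). The gripper opens to 85 mm and grips with 20 to 120 N. Pads are 22 mm wide; open, the fingers measure 114 mm over their backs; the gripper's body (76 mm by 85 mm) begins 54 mm behind the grasp point. The pads swing forward as they close: fully open they stand 13 mm farther back than shut.
Start: joints at [-1.439, 0.286, 1.577, -0, 1.279, -0.15], TCP at [0.188, -0.648, 0.231] pointing down, gripper open.
Joint ranges: [-2.77, 2.77], [-0.9, 2.22], [0.21, 2.48], [-1.53, 4.67], [0.24, 2.81], [-2.84, 2.84]. Speed limits (rad/s): [2.79, 2.79, 3.14, 3.14, 3.14, 3.14].

### API

Orientations are given as a unit quaternion [x, y, z, w].
In Python, from plant import ctrl, cams, order gives the robot as it stands.
- The arm moves only by the tool move_arm, never from a script. Its argument "plan" is one flat list of numbers, 7 for each row, row after row: the shift along the world's x, y, z in mm, then the turn, a rotation vector about the world's x, y, z in degrees, then the finger opening in mm, from 0 to 85.4. A call has 1 to 12 rows; each row shifts and turns the commanded pose from where the row before left it; what a row does not reach is not made up. A row lasts 1/10 s, in which the tool goes at most 50 mm and 8.59 degrees, less where a joint would pass 70% of its speed; a pose out of reach is approached as far as the arm can. A call is refused whole if a number of a shift passes 50 or a number of a turn 8.59, either way. A call with a gripper value outside its range is refused whole. The fingers move at their own pace and stop on an object; "newtons" is the grip in N (left out, the last holds). Time passes only in rows, so rows that do not move let the fingers close. It gives the time, the measured TCP pose, the force, the opening and the grip force at its end, in the units of the state.
- ctrl.get_state(): the state, without advancing time (a new reading comes with each control period).
- cams.read_camera(name): name is "side" or "top"; returns a dict with "color" (384x512x3 uint8, red, green, blue), "fov_y" (degrees; the focal length in pixels is half the picture's height over the tangent of half this angle, whatever the lens; pixels are square), "cx", "cy" (the principal point, pixels), "origin" and "orientation" of the camera in the world. Camera axes: x right, y up, looking along -z (the intrinsics and any distortion apply to the point x, -y, -z); pixel columns grow to the right and rows downward; lengths in m; the calibration is good to about 2 mm. A picture is of the moment at which its call begins. There is no depth.
- order.sign_off(): hands the job in; it is judged then, once.
The state is a dict: "time": time; "qpos": joint angles; "dq": joint speeds; "joint_efforts": joint torques, N m; "eef_pos": TCP position; "tcp_rot": TCP orientation; "contact_force": force on the tool from outside, world axes, zero at the start; "wrist_torque": the same for the moment, N m; "opening": opening from 0.0 (shut) to 1.0 (fully open); "finger_force": force on a finger pad.
Only numpy, scipy, OpenCV 4.12 (cv2) and the standard library are available. Lean on these libraries where they do the work, as an engineer would, in place of code of your own. Each camera call takes 0.05 s, during which the arm holds its last target. There are 200 camera calls.

## Working session

There is one attempt and no reset: what is moved stays moved. The work goes in short steps, Python scripts to look and compute and a tool call to move; the robot and the scene stay as the last step left them, time stands still between calls to the robot, and variables do not carry over. Pictures are saved under pics/ and viewed, at most 10 in all, crops included, and the job is handed in when it is done.

Besides the shell and the picture viewer there is one more tool, called as name(argument=value, ...), one argument or row to a line, values as JSON. move_arm: Moves the arm, as the interface text tells. Its arguments: {"type":"object","properties":{"plan":{"type":"array","items":{"type":"number"}},"newtons":{"type":"number"}},"required":["plan"]}

```bash
mkdir -p pics; cat > h.py <<'E'
import numpy as np, cv2
from scipy.spatial.transform import Rotation as R
from plant import ctrl, cams, order
def look(name,fn=None):
    c=cams.read_camera(name)
    if fn: cv2.imwrite('pics/'+fn,c['color'][:,:,::-1])
    return c
def ray(c,u,v):
    f=c['color'].shape[0]/2/np.tan(np.radians(c['fov_y'])/2)
    d=np.array([(u-c['cx'])/f,-(v-c['cy'])/f,-1.])
    return np.array(c['origin']),R.from_quat(c['orientation']).apply(d)
def onz(c,u,v,z):
    o,d=ray(c,u,v); return o+d*(z-o[2])/d[2]
def proj(c,p):
    f=c['color'].shape[0]/2/np.tan(np.radians(c['fov_y'])/2)
    q=R.from_quat(c['orientation']).inv().apply(np.array(p)-c['origin'])
    return c['cx']+f*q[0]/-q[2], c['cy']-f*q[1]/-q[2]
E
python3 - <<'E'
from h import *
for n in('top','side'):
    c=look(n,n+'0.png'); print({k:v for k,v in c.items() if k!='color'})
a=cv2.imread('pics/top0.png');b=cv2.imread('pics/side0.png')
cv2.imwrite('pics/both.png',cv2.resize(np.vstack([a,b]),None,fx=.78,fy=.78))
print(ctrl.get_state())
E
```

```text
{'fov_y': 54.23332708500566, 'cx': 256.6599497880216, 'cy': 191.19752500830398, 'origin': array([0.43447672, 0.00698595, 1.27891972]), 'orientation': array([-0.01101323,  0.0258539 ,  0.71143977, -0.70218497])}
{'fov_y': 42.562367972933984, 'cx': 251.5255113609955, 'cy': 199.2169532156169, 'origin': array([0.12975899, 1.28638549, 1.45612252]), 'orientation': array([-0.04913518,  0.37567871,  0.9146634 , -0.14086205])}
{'time': 0.1, 'qpos': array([-1.43902729e+00,  2.87129651e-01,  1.57804535e+00,  1.76165310e-05,
        1.27861142e+00, -1.50032945e-01]), 'dq': array([ 0.00065879, -0.00165055, -0.0024928 , -0.00066233,  0.00044891,
       -0.00073785]), 'joint_efforts': array([ 3.89579345e-04, -4.07297623e+01, -2.93699938e+01, -1.79162048e-04,
        3.41831364e-03, -1.11934542e-07]), 'eef_pos': array([ 0.18763987, -0.64776835,  0.23004246]), 'tcp_rot': array([ 9.90089630e-01,  1.40432625e-01,  1.84483514e-05, -1.09676020e-03]), 'contact_force': array([0.37966503, 0.14696085, 0.0137975 ]), 'wrist_torque': array([ 0.02360882,  0.0356642 , -0.02154448]), 'finger_force': 0.0, 'opening': 1.0004076951842629}
```

View pics/top0.png

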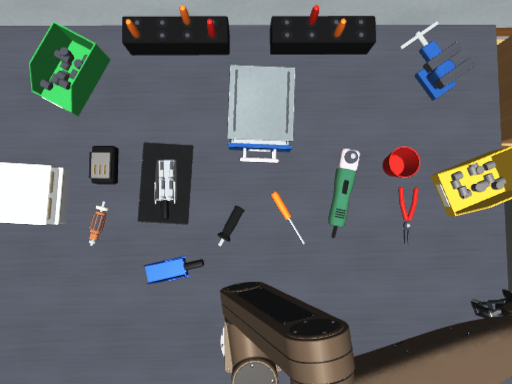

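View pics/side0.png

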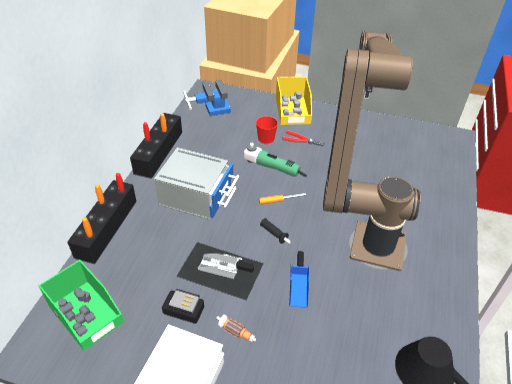

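The top view shows the cabinet at about (262,105) with its handle at (260,157). The mat is at (165,183), with the steel scoop on it pointing ahead (mouth near (166,160), grip at (166,208)). The side view agrees; the blue decoy is elsewhere.

```bash
python3 - <<'E'
from h import *
a=cv2.imread('pics/top0.png');b=cv2.imread('pics/side0.png')
x=cv2.resize(a[135:230,130:200],None,fx=6,fy=6,interpolation=cv2.INTER_CUBIC)
y=cv2.resize(a[55:170,215:310],None,fx=4,fy=4,interpolation=cv2.INTER_CUBIC)
cv=np.zeros((570,800,3),np.uint8);cv[:570,:420]=x;cv[:460,420:800]=y
cv2.imwrite('pics/crop.png',cv)
z=cv2.resize(b[240:300,175:270],None,fx=4,fy=4,interpolation=cv2.INTER_CUBIC)
w=cv2.resize(b[140:225,150:245],None,fx=4,fy=4,interpolation=cv2.INTER_CUBIC)
c2=np.zeros((340,780,3),np.uint8);c2[:240,:380]=z;c2[:340,390:770]=w
cv2.imwrite('pics/crop2.png',c2)
# mat mask
hsv=cv2.cvtColor(a,cv2.COLOR_BGR2HSV)
c=look('top')
m=((hsv[...,2]<45)).astype(np.uint8)*255; m[:130]=0;m[240:]=0;m[:,:128]=0;m[:,205:]=0
pts=cv2.findNonZero(m); r=cv2.minAreaRect(pts); print('mat',r); 
for p in cv2.boxPoints(r): print(p,onz(c,*p,.003))
print('mat c',onz(c,*r[0],.003))
m=((hsv[...,0]>100)&(hsv[...,0]<125)&(hsv[...,1]>150)&(hsv[...,2]>90)).astype(np.uint8)*255; m[165:]=0;m[:100]=0;m[:,:215]=0;m[:,310:]=0
print('front',cv2.minAreaRect(cv2.findNonZero(m)))
E
```

```text
mat ((165.2389373779297, 182.91592407226562), (49.15753936767578, 77.89374542236328), 3.814074993133545)
[138.12389 220.14159] [0.40817562 0.38092311 0.003     ]
[143.30531 142.42036] [0.67231621 0.36410131 0.003     ]
[192.35399 145.69026] [0.65940671 0.19744692 0.003     ]
[187.17256 223.41148] [0.39481989 0.21614654 0.003     ]
mat c [0.53295391 0.2897965  0.003     ]
front ((259.4468688964844, 146.9617156982422), (63.14008712768555, 6.141395568847656), 2.0825653076171875)
```

View pics/crop.png

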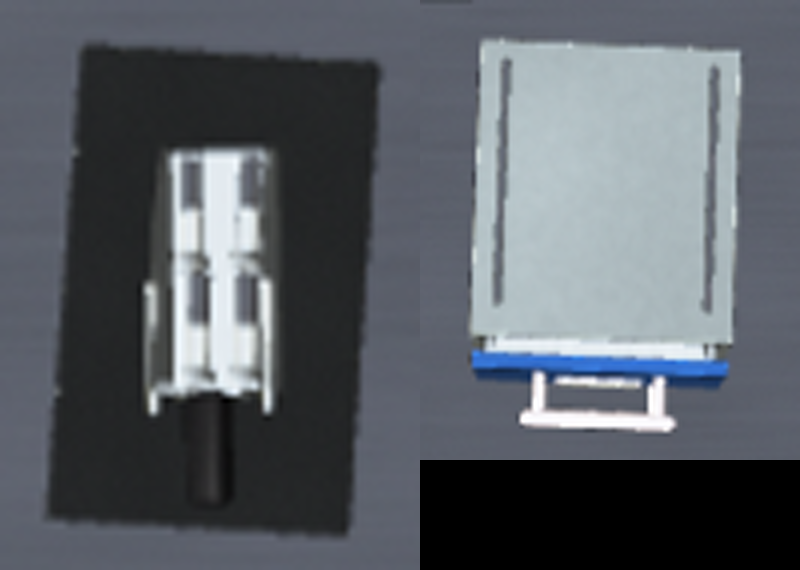

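View pics/crop2.png

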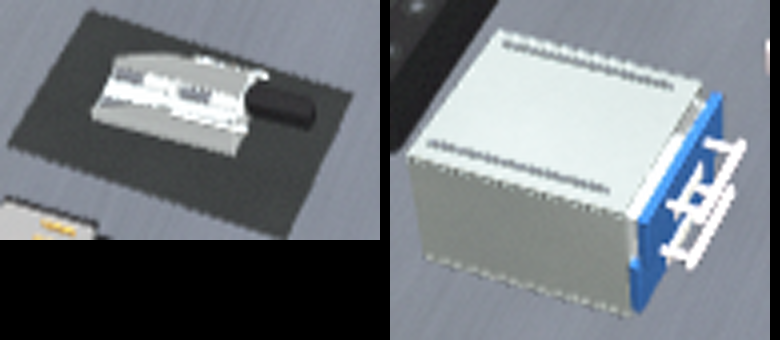

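The crops show the handle bar running from crop (522,418) to (676,424), about full-image (240.5,159.5) to (279,161), with the drawer ajar by a few mm. The scoop is upright on the mat with four bolts, its mouth edge at crop (165–275,150) and its grip rear at (210,503).

```bash
python3 - <<'E'
from h import *
c=look('top');s=look('side')
A=lambda x,y:(130+x/6-.4,135+y/6-.4); B=lambda x,y:(215+(x-420)/4-.4,55+y/4-.4)
S=lambda x,y:(175+x/4-.4,240+y/4-.4); W=lambda x,y:(150+(x-390)/4-.4,140+y/4-.4)
print('handle L,R',onz(c,*B(522,418),.119),onz(c,*B(676,424),.119))
print('cab top corners',[onz(c,*B(*p),.150).round(4) for p in((481,41),(741,50),(733,343),(471,335))])
print('cab top side',[onz(s,*W(*p),.150).round(4) for p in((500,32),(703,84),(632,217),(409,153))])
print('front top edge',[onz(c,*B(*p),.142).round(4) for p in((473,351),(729,364))])
print('side handle ends',[onz(s,*W(*p),.119).round(4) for p in((740,145),(673,250))])
print('lip',[onz(c,*A(*p),.006).round(4) for p in((166,150),(276,150))])
print('grip rear',[onz(c,*A(*p),.061).round(4) for p in((188,500),(233,503))],onz(c,*A(211,452),.061))
print('side grip rear top',[onz(s,*S(*p),.061).round(4) for p in((316,97),(310,118))])
print('walls back top',[onz(c,*A(*p),.049).round(4) for p in((153,410),(267,410))])
E
```

```text
handle L,R [0.59545002 0.03235726 0.119     ] [ 0.58945802 -0.08745119  0.119     ]
cab top corners [array([0.8821, 0.0598, 0.15  ]), array([ 0.8739, -0.1398,  0.15  ]), array([ 0.6468, -0.1294,  0.15  ]), array([0.6549, 0.0696, 0.15  ])]
cab top side [array([ 0.8686, -0.1378,  0.15  ]), array([ 0.6431, -0.1261,  0.15  ]), array([0.6444, 0.0738, 0.15  ]), array([0.8796, 0.0583, 0.15  ])]
front top edge [array([0.6441, 0.0686, 0.142 ]), array([ 0.6321, -0.127 ,  0.142 ])]
side handle ends [array([ 0.5901, -0.0837,  0.119 ]), array([0.6044, 0.0744, 0.119 ])]
lip [array([0.6125, 0.316 , 0.006 ]), array([0.6118, 0.254 , 0.006 ])]
grip rear [array([0.4154, 0.2909, 0.061 ]), array([0.4135, 0.2668, 0.061 ])] [0.44103853 0.27854123 0.061     ]
side grip rear top [array([0.4119, 0.271 , 0.061 ]), array([0.4103, 0.2943, 0.061 ])]
walls back top [array([0.4643, 0.3126, 0.049 ]), array([0.4635, 0.2509, 0.049 ])]
```

move_arm(
  plan=[27,41,2,0,0,5,60,27,41,2,0,0,5,60,27,41,2,0,0,5,60,27,41,2,0,0,5,60,27,41,2,0,0,5,60,27,41,2,0,0,5,60,27,41,2,0,0,5,60,27,41,2,0,0,5,60,27,41,2,0,0,5,60,27,41,2,0,0,5,60,27,41,2,0,0,5,60,27,41,2,0,0,5,60],
  newtons=60,
)

```text
time: 1.45
eef_pos: [0.5125, -0.1544, 0.2556]
tcp_rot: [0.786, 0.618, 0.0, 0.0]
contact_force: [1.2, -0.6, -0.7]
opening: 0.702
finger_force: 0.0
```

move_arm(
  plan=[27,41,0,0,0,3.8,26,27,41,0,0,0,3.8,26,27,43,0,0,0,3.8,26,0,0,0,0,0,0,26,0,0,0,0,0,0,26,0,0,0,0,0,0,26],
)

```text
time: 2.05
eef_pos: [0.5919, -0.0326, 0.2551]
tcp_rot: [0.722, 0.692, -0.0, -0.0]
contact_force: [1.2, -0.1, -0.7]
opening: 0.306
finger_force: 0.0
```

move_arm(
  plan=[0,0,-40,0,0,0,26,0,0,-40,0,0,0,26,0,0,-25,0,0,0,26,0,0,-15,0,0,0,26,0,0,-10,0,0,0,26,0,0,-8,0,0,0,26,0,0,-8,0,0,0,26,0,0,-8,0,0,0,26],
)

```text
time: 2.85
eef_pos: [0.5932, -0.0323, 0.1021]
tcp_rot: [0.722, 0.692, 0.001, 0.001]
contact_force: [-0.2, -0.0, 0.3]
opening: 0.304
finger_force: 0.0
```

move_arm(
  plan=[0,0,0,0,0,0,0,0,0,0,0,0,0,0,0,0,0,0,0,0,0,0,0,0,0,0,0,0,0,0,0,0,0,0,0,0,0,0,0,0,0,0],
)

```text
time: 3.45
eef_pos: [0.5921, -0.0319, 0.1008]
tcp_rot: [0.722, 0.692, -0.0, -0.0]
contact_force: [2.1, 0.1, -6.0]
opening: 0.103
finger_force: 58.3
```

move_arm(
  plan=[-8,0.3,0,0,0,0,0,-16,0.7,0,0,0,0,0,-16,0.7,0,0,0,0,0,-16,0.7,0,0,0,0,0,-16,0.7,0,0,0,0,0,-16,0.7,0,0,0,0,0,-16,0.7,0,0,0,0,0,-16,0.7,0,0,0,0,0,-8,0.3,0,0,0,0,0,0,0,0,0,0,0,0],
)

```text
time: 4.45
eef_pos: [0.4622, -0.0257, 0.1008]
tcp_rot: [0.722, 0.692, -0.001, -0.002]
contact_force: [-1.5, 3.6, -7.8]
opening: 0.106
finger_force: 59.6
```

move_arm(
  plan=[0,0,0,0,0,0,28,0,0,0,0,0,0,28,0,0,0,0,0,0,28,0,0,15,0,0,0,28,0,0,30,0,0,0,28,0,0,45,0,0,0,28,0,0,45,0,0,0,28],
)

```text
time: 5.15
eef_pos: [0.4646, -0.0268, 0.2383]
tcp_rot: [0.722, 0.692, -0.0, 0.0]
contact_force: [1.6, -0.6, 1.0]
opening: 0.329
finger_force: 0.0
```

move_arm(
  plan=[-0.9,25.5,0,0,0,7.83,60,-0.9,25.5,0,0,0,7.83,60,-0.9,25.5,0,0,0,7.83,60,-0.9,25.5,0,0,0,7.83,60,-0.9,25.5,0,0,0,7.83,60,-0.9,25.5,0,0,0,7.83,60,-0.9,25.5,0,0,0,7.83,60,-0.9,25.5,0,0,0,7.83,60,-0.9,25.5,0,0,0,7.83,60,-0.9,25.5,0,0,0,7.83,60,-0.9,25.5,0,0,0,7.83,60,-0.9,25.5,0,0,0,7.83,60],
  newtons=120,
)

```text
time: 6.35
eef_pos: [0.4544, 0.2808, 0.2374]
tcp_rot: [-0.016, 1.0, 0.0, 0.001]
contact_force: [0.3, -1.3, -0.5]
opening: 0.7
finger_force: 0.0
```

move_arm(
  plan=[0,0,-50,0,0,0,60,0,0,-50,0,0,0,60,0,0,-30,0,0,0,60,0,0,0,0,0,0,60,0,0,0,0,0,0,60],
)

```text
time: 6.85
eef_pos: [0.4546, 0.2798, 0.1073]
tcp_rot: [-0.013, 1.0, 0.0, 0.001]
contact_force: [-0.6, -0.5, 1.5]
opening: 0.701
finger_force: 0.0
```

```bash
python3 - <<'E'
from h import *
s=look('side')
im=s['color'][:,:,::-1]
z=cv2.resize(im[170:320,130:290],None,fx=3,fy=3,interpolation=cv2.INTER_CUBIC)
t=look('top')
w=cv2.resize(t['color'][120:245,120:220,::-1],None,fx=3,fy=3,interpolation=cv2.INTER_CUBIC)
o=np.zeros((450,790,3),np.uint8);o[:,:480]=z;o[:375,485:785]=w
cv2.imwrite('pics/p1.png',o)
E
```

```text
(no output)
```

View pics/p1.png

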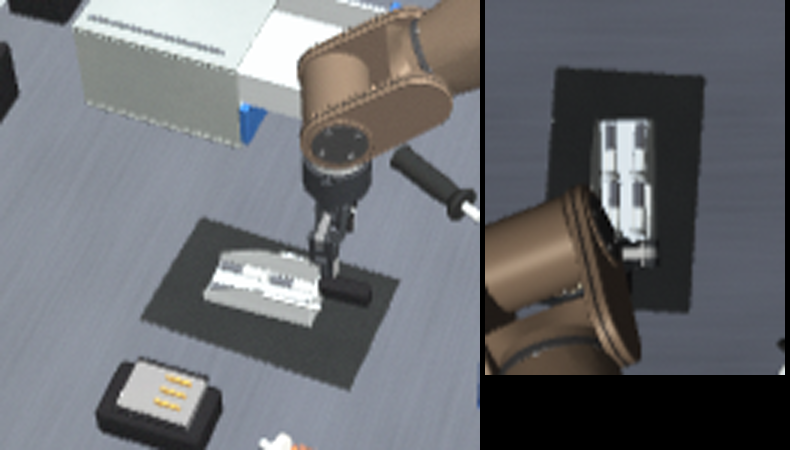

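The gripper stands above the grip, behind the pan's rear wall (left panel about (330,270)), and the drawer is open.

move_arm(
  plan=[-4,0,-20,0,0,0,60,0,0,-20,0,0,0,60,0,0,-15,0,0,0,60,0,0,-10,0,0,0,60,0,0,-8,0,0,0,60,0,0,-5,0,0,0,60,0,0,0,0,0,0,60],
)

```text
time: 7.65
eef_pos: [0.4494, 0.2794, 0.028]
tcp_rot: [-0.013, 1.0, -0.0, -0.0]
contact_force: [0.2, -0.2, 0.1]
opening: 0.705
finger_force: 0.0
```

move_arm(
  plan=[0,0,0,0,0,0,45,0,0,0,0,0,0,38,0,0,0,0,0,0,32,0,0,0,0,0,0,26,0,0,0,0,0,0,20,0,0,0,0,0,0,10,0,0,0,0,0,0,0,0,0,0,0,0,0,0,0,0,0,0,0,0,0,0,0,0,0,0,0,0],
)

```text
time: 8.65
eef_pos: [0.45, 0.2799, 0.0292]
tcp_rot: [-0.013, 1.0, 0.0, 0.0]
contact_force: [-2.8, 0.6, 5.6]
opening: 0.239
finger_force: 117.0
```

move_arm(
  plan=[0,0,4,0,0,0,0,0,0,8,0,0,0,0,0,0,14,0,0,0,0,0,0,20,0,0,0,0,0,0,25,0,0,0,0,0,0,30,0,0,0,0,0,0,30,0,0,0,0,0,0,20,0,0,0,0,0,0,9,0,0,0,0,0,0,0,0,0,0,0],
)

```text
time: 9.65
eef_pos: [0.45, 0.2796, 0.1899]
tcp_rot: [-0.013, 1.0, 0.0, 0.001]
contact_force: [-0.2, 0.3, -5.5]
opening: 0.236
finger_force: 117.4
```

```bash
python3 - <<'E'
from h import *
s=look('side')
im=s['color'][:,:,::-1]
z=cv2.resize(im[170:320,130:290],None,fx=3,fy=3,interpolation=cv2.INTER_CUBIC)
t=look('top')
w=cv2.resize(t['color'][120:245,120:220,::-1],None,fx=3,fy=3,interpolation=cv2.INTER_CUBIC)
o=np.zeros((450,790,3),np.uint8);o[:,:480]=z;o[:375,485:785]=w
cv2.imwrite('pics/p2.png',o)
print(ctrl.get_state())
E
```

```text
{'time': 9.75, 'qpos': array([ 3.64395645e-01,  5.24373888e-03,  1.97535337e+00, -9.92270575e-06,
        1.16372894e+00, -1.23257874e+00]), 'dq': array([-0.00015814,  0.01688041,  0.01568284, -0.00323617,  0.00120507,
       -0.00303237]), 'joint_efforts': array([-4.40100514e-03, -3.21031845e+01, -3.18552232e+01, -1.22320130e-01,
       -4.06553820e-01, -5.79127911e-03]), 'eef_pos': array([0.44852556, 0.27906925, 0.18700128]), 'tcp_rot': array([-1.30906159e-02,  9.99913380e-01, -4.74589535e-04, -1.28165727e-03]), 'contact_force': array([-0.65230185,  0.10996527, -4.71008269]), 'wrist_torque': array([0.00555583, 0.40503802, 0.00144682]), 'finger_force': 117.18145608901978, 'opening': 0.237537513760299}
```

View pics/p2.png

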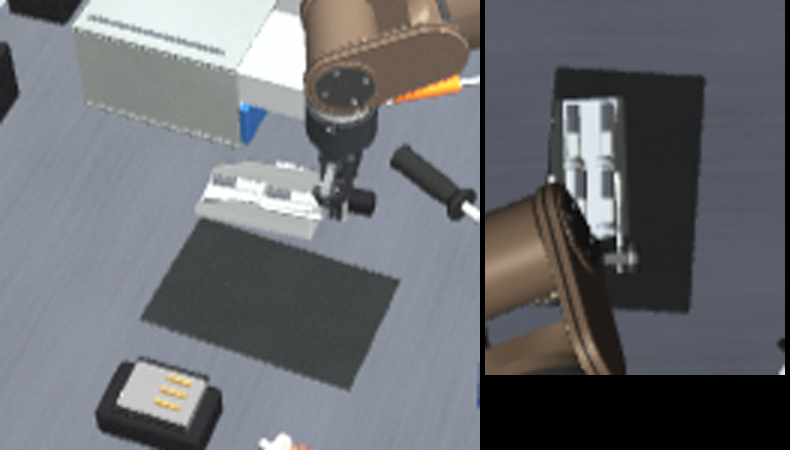

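Held level (lip about (205,195) in the left panel), all four bolts still in place. I'll swing it over the drawer.

move_arm(
  plan=[2,-1.5,5,0,0,-1,0,4,-3,5,0,0,-2.5,0,6,-4.5,5,0,0,-4,0,6,-4.5,5,0,0,-4.5,0,6,-4.5,0,0,0,-4.5,0,6,-4.5,0,0,0,-4.5,0,6,-4.5,0,0,0,-4.5,0,6,-4.5,0,0,0,-4.5,0,6,-4.5,0,0,0,-4.5,0,6,-4.5,0,0,0,-4.5,0,6,-4.5,0,0,0,-4.5,0,6,-4.5,0,0,0,-4.5,0],
)

```text
time: 10.95
eef_pos: [0.5154, 0.2297, 0.2069]
tcp_rot: [0.397, 0.918, -0.0, -0.001]
contact_force: [0.8, -0.3, -5.0]
opening: 0.24
finger_force: 117.3
```

move_arm(
  plan=[6,-4.5,0,0,0,-4.5,0,6,-4.5,0,0,0,-4.5,0,6,-4.5,0,0,0,-4.5,0,6,-4.5,0,0,0,-4.5,0,6,-4.5,0,0,0,-4.5,0,6,-4.5,0,0,0,-4.5,0,6,-4.5,0,0,0,-4.5,0,6,-4.5,0,0,0,-4.5,0,6,-4.5,0,0,0,-4,0,4,-3,0,0,0,-2,0,3,-3,0,0,0,-1,0,0,0,0,0,0,0,0],
)

```text
time: 12.15
eef_pos: [0.5768, 0.1831, 0.2078]
tcp_rot: [0.704, 0.71, -0.0, -0.0]
contact_force: [-0.8, 1.0, -3.9]
opening: 0.238
finger_force: 117.5
```

```bash
cat > chk.py <<'E'
import sys
from h import *
n=sys.argv[1]
F=[];T=[]
s=look('side');st=ctrl.get_state();F.append(st['contact_force']);T.append(st['wrist_torque'])
t=look('top');st=ctrl.get_state();F.append(st['contact_force']);T.append(st['wrist_torque'])
cv2.imwrite('pics/s%s.png'%n,s['color'][:,:,::-1]);cv2.imwrite('pics/t%s.png'%n,t['color'][:,:,::-1])
print('F',np.mean(F,0).round(2),'T',np.mean(T,0).round(3),st['eef_pos'],R.from_quat(st['tcp_rot']).as_matrix().round(3).tolist(),st['time'],st['qpos'].round(2))
z=cv2.resize(s['color'][150:270,150:290,::-1],None,fx=3,fy=3,interpolation=cv2.INTER_CUBIC)
w=cv2.resize(t['color'][110:215,160:300,::-1],None,fx=2.6,fy=2.6,interpolation=cv2.INTER_CUBIC)
o=np.zeros((360,790,3),np.uint8);o[:,:420]=z;o[:w.shape[0],425:425+w.shape[1]]=w
cv2.imwrite('pics/c%s.png'%n,o)
E
python3 chk.py 3
```

```text
F [-0.53 -0.77 -4.15] T [0.416 0.014 0.038] [0.5764112  0.18356122 0.2080674 ] [[-0.009, 1.0, -0.0], [1.0, 0.009, 0.0], [0.0, -0.0, -1.0]] 12.25 [0.14 0.15 1.78 0.   1.21 0.13]
```

View pics/c3.png

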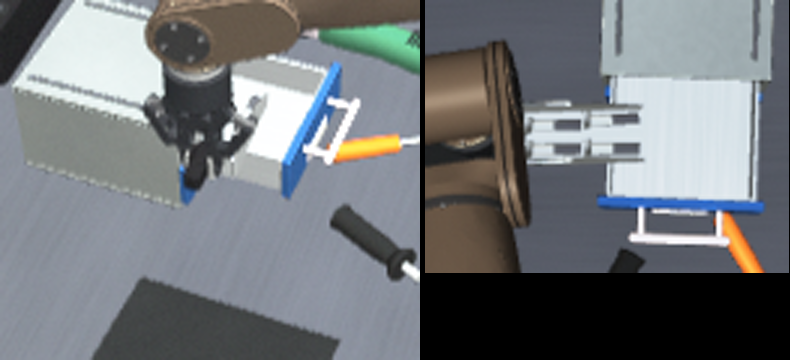

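All four bolts are in the scoop and the lip is over the open drawer (right panel, lip x≈640, inside the drawer wall at x≈610). Tilting to 12 degrees about the lip.

move_arm(
  plan=[0,-1,1.9,1.5,0,0,0,0,-1,1.9,1.5,0,0,0,0,-1,1.9,1.5,0,0,0,0,-1,1.9,1.5,0,0,0,0,-1,1.9,1.5,0,0,0,0,-1,1.9,1.5,0,0,0,0,-1,1.9,1.5,0,0,0,0,-1,1.9,1.5,0,0,0,0,0,0,0,0,0,0],
)

```text
time: 13.15
eef_pos: [0.5767, 0.1747, 0.2237]
tcp_rot: [0.7, 0.706, 0.075, -0.074]
contact_force: [-0.1, 0.6, -4.5]
opening: 0.24
finger_force: 117.3
```

```bash
python3 chk.py 4; python3 - <<'E'
from h import *
# grey profile along scoop lanes in top view
for n in '34':
    a=cv2.imread('pics/t%s.png'%n,0)
    for v in range(148,175,2): print(v,a[v,196:262:2].tolist())
E
```

```text
F [-0.48  0.02 -4.92] T [ 0.076 -0.02   0.008] [0.57655059 0.1752742  0.22351008] [[-0.008, 1.0, 0.0], [0.978, 0.008, 0.208], [0.208, 0.002, -0.978]] 13.25 [ 0.04  0.11  1.8   0.22  1.23 -0.05]
148 [39, 85, 83, 88, 94, 103, 105, 120, 124, 128, 92, 89, 89, 89, 86, 86, 88, 52, 160, 221, 224, 227, 226, 225, 223, 225, 224, 224, 225, 222, 224, 223, 224]
150 [19, 109, 114, 115, 113, 138, 173, 174, 173, 214, 124, 95, 96, 97, 98, 100, 98, 95, 92, 116, 113, 138, 139, 165, 216, 224, 224, 225, 226, 221, 225, 224, 224]
152 [31, 116, 123, 123, 133, 135, 135, 134, 134, 148, 147, 148, 131, 128, 157, 162, 161, 176, 175, 176, 175, 174, 170, 188, 223, 224, 224, 225, 225, 221, 225, 224, 224]
154 [23, 181, 214, 229, 230, 229, 229, 229, 228, 227, 227, 227, 221, 163, 185, 196, 186, 193, 98, 79, 78, 80, 82, 202, 223, 224, 224, 225, 226, 222, 225, 224, 224]
156 [36, 193, 148, 177, 189, 190, 190, 132, 91, 91, 89, 88, 192, 124, 217, 224, 224, 224, 126, 91, 91, 91, 90, 156, 222, 225, 224, 226, 226, 222, 226, 224, 223]
158 [38, 145, 110, 221, 224, 224, 224, 101, 92, 93, 92, 91, 210, 95, 200, 201, 193, 173, 196,
[... 2914 characters left out ...]
9, 84, 80, 77, 72, 221, 228, 226, 230, 227, 226, 229, 226, 227]
168 [25, 78, 175, 92, 218, 219, 219, 220, 84, 43, 43, 95, 50, 92, 98, 211, 221, 219, 219, 101, 91, 92, 93, 95, 222, 229, 226, 231, 227, 226, 229, 226, 228]
170 [81, 138, 127, 141, 166, 165, 165, 176, 112, 43, 43, 96, 50, 91, 113, 165, 166, 166, 201, 201, 204, 206, 205, 212, 211, 230, 226, 231, 226, 226, 229, 226, 229]
172 [197, 212, 211, 220, 223, 223, 221, 222, 129, 44, 43, 96, 50, 92, 81, 109, 109, 132, 132, 151, 151, 152, 151, 153, 161, 227, 226, 232, 226, 226, 229, 227, 229]
174 [81, 80, 81, 83, 82, 87, 89, 93, 86, 64, 53, 95, 50, 92, 70, 93, 91, 223, 189, 230, 226, 228, 229, 231, 226, 229, 227, 232, 226, 226, 228, 227, 230]
```

```bash
cat > q.py <<'E'
from h import *
import sys
F=[];T=[];P=[]
for i in range(3):
    t=look('top');st=ctrl.get_state();F.append(st['contact_force']);T.append(st['wrist_torque'])
n=sys.argv[1];a=t['color'];cv2.imwrite('pics/t%s.png'%n,a[:,:,::-1])
g=cv2.cvtColor(a,cv2.COLOR_RGB2GRAY)
M=R.from_quat(st['tcp_rot']).as_matrix()
print('tilt',np.degrees(np.arctan2(M[2,0],-M[2,2])).round(2),'Fz',np.mean(F,0)[2].round(2),'Tx',np.mean(T,0)[0].round(3),st['eef_pos'].round(4),'t',st['time'])
for v in(154,156,166,168): print(v,g[v,218:290:2].tolist())
# anything dark on drawer floor
d=(g[137:180,246:290]<180).astype(np.uint8)
print('dark in drawer',cv2.connectedComponentsWithStats(d)[2][1:].tolist())
E
python3 q.py 5
```

```text
tilt 12.0 Fz -4.79 Tx 0.1 [0.5764 0.1757 0.2234] t 13.4
154 [95, 45, 96, 140, 187, 188, 189, 190, 164, 160, 123, 113, 164, 226, 227, 226, 228, 229, 225, 228, 226, 226, 227, 225, 225, 225, 226, 226, 227, 225, 227, 226, 223, 225, 113, 152]
156 [95, 45, 96, 117, 224, 227, 226, 226, 94, 95, 94, 95, 125, 225, 227, 226, 229, 228, 224, 228, 227, 226, 227, 226, 225, 224, 226, 226, 227, 225, 226, 226, 222, 226, 112, 126]
166 [96, 45, 95, 141, 212, 216, 213, 214, 100, 83, 79, 76, 75, 225, 228, 227, 231, 228, 226, 229, 227, 228, 227, 228, 225, 227, 229, 226, 226, 227, 227, 224, 223, 228, 148, 118]
168 [96, 50, 95, 97, 214, 219, 220, 220, 98, 91, 92, 93, 94, 224, 229, 227, 231, 228, 226, 229, 227, 228, 228, 228, 225, 227, 229, 226, 226, 228, 227, 225, 223, 222, 149, 117]
dark in drawer [[0, 0, 44, 43, 281]]
```

move_arm(
  plan=[0,-1.9,5.4,2,0,0,0,0,-1.9,5.4,2,0,0,0,0,0,0,0,0,0,0,0,0,0,0,0,0,0,0,7.8,-21.5,-8,0,0,0,0,0,0,0,0,0,0],
)

```text
time: 14.0
eef_pos: [0.5747, 0.182, 0.2103]
tcp_rot: [0.701, 0.71, 0.048, -0.051]
contact_force: [-0.7, -0.2, -5.4]
opening: 0.238
finger_force: 117.7
```

```bash
python3 q.py 6
```

```text
tilt 8.06 Fz -4.73 Tx 0.218 [0.5763 0.18   0.2127] t 14.15
154 [228, 228, 228, 165, 189, 163, 190, 197, 199, 115, 80, 80, 82, 82, 216, 226, 227, 228, 224, 227, 226, 225, 226, 224, 224, 224, 226, 225, 226, 223, 226, 226, 222, 225, 112, 151]
156 [116, 115, 199, 171, 141, 182, 225, 225, 224, 149, 92, 92, 91, 91, 217, 226, 228, 228, 223, 228, 226, 225, 226, 225, 224, 223, 226, 225, 226, 224, 226, 225, 222, 225, 112, 127]
166 [86, 86, 134, 184, 158, 158, 225, 225, 225, 146, 92, 93, 93, 92, 184, 226, 230, 227, 226, 229, 227, 227, 227, 227, 224, 226, 228, 225, 225, 227, 226, 224, 222, 228, 147, 117]
168 [101, 101, 149, 190, 110, 185, 222, 222, 223, 174, 151, 151, 152, 130, 190, 226, 230, 227, 226, 229, 227, 228, 227, 227, 224, 226, 228, 225, 225, 228, 227, 224, 222, 221, 148, 117]
dark in drawer [[0, 0, 44, 43, 285]]
```

move_arm(
  plan=[0,-2.9,7.3,2.75,0,0,0,0,-2.9,7.3,2.75,0,0,0,0,-2.9,7.3,2.75,0,0,0,0,-2.8,7.3,2.75,0,0,0,0,0,0,0,0,0,0,0,11.5,-29.2,-8,0,0,0,0,0,0,-3,0,0,0,0,0,0,0,0,0,0],
)

```text
time: 14.95
eef_pos: [0.5762, 0.1807, 0.2126]
tcp_rot: [0.702, 0.709, 0.049, -0.049]
contact_force: [1.0, 1.1, -3.3]
opening: 0.239
finger_force: 118.2
```

```bash
python3 q.py 7
```

```text
tilt 8.04 Fz -4.03 Tx 0.09 [0.5772 0.1793 0.2139] t 15.1
154 [222, 210, 209, 209, 210, 209, 226, 227, 227, 226, 227, 226, 227, 224, 226, 226, 227, 228, 223, 227, 225, 225, 227, 224, 224, 224, 225, 225, 227, 223, 227, 226, 222, 224, 112, 152]
156 [216, 106, 89, 88, 88, 88, 214, 224, 223, 223, 223, 224, 223, 224, 227, 226, 228, 228, 223, 228, 204, 197, 227, 225, 224, 223, 225, 225, 226, 224, 226, 225, 221, 225, 113, 126]
166 [225, 99, 93, 93, 93, 95, 215, 224, 224, 225, 224, 224, 224, 115, 112, 155, 225, 227, 225, 229, 227, 228, 227, 204, 202, 226, 229, 225, 225, 227, 226, 224, 222, 227, 147, 116]
168 [221, 151, 161, 162, 159, 162, 221, 225, 226, 226, 226, 226, 226, 183, 228, 226, 230, 217, 206, 207, 217, 192, 185, 102, 141, 226, 229, 225, 226, 228, 227, 223, 223, 221, 148, 116]
dark in drawer [[0, 0, 44, 43, 285], [12, 19, 5, 7, 19], [0, 24, 7, 7, 30], [18, 29, 3, 7, 19], [1, 32, 10, 5, 41]]
```

```bash
python3 -c "
import cv2
a=cv2.imread('pics/t7.png')[120:190,180:300]
cv2.imwrite('pics/c7.png',cv2.resize(a,None,fx=6,fy=6,interpolation=cv2.INTER_CUBIC))"
```

```text
(no output)
```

View pics/c7.png

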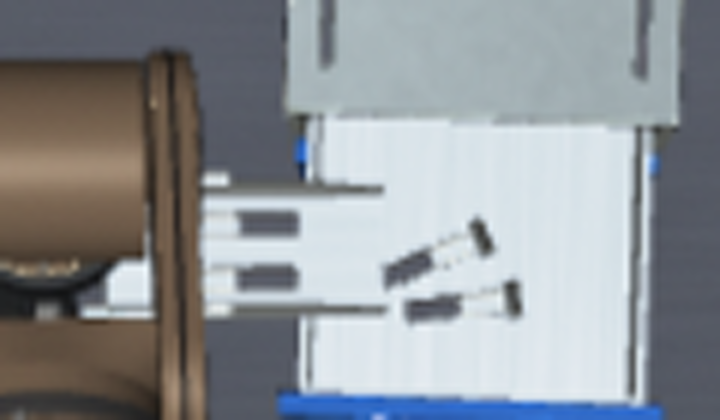

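Two bolts lie in the drawer ((440,255) and (465,305)) and two remain in the scoop ((265,222) and (265,278)). Levelling and carrying it back.

move_arm(
  plan=[0,1.1,1,-2,0,0,0,0,1.1,1,-2,0,0,0,0,1.1,1,-2,0,0,0,0,1.1,1,-2,0,0,0,-3,2,2,0,0,2,0,-5,4,0,0,0,4,0,-6,4.5,0,0,0,4.5,0,-6,4.5,0,0,0,4.5,0,-6,4.5,0,0,0,4.5,0,-6,4.5,0,0,0,4.5,0,-6,4.5,0,0,0,4.5,0,-6,4.5,0,0,0,4.5,0],
)

```text
time: 16.3
eef_pos: [0.5328, 0.2164, 0.2197]
tcp_rot: [0.473, 0.881, 0.001, 0.0]
contact_force: [-0.2, -0.0, -3.1]
opening: 0.237
finger_force: 118.2
```

move_arm(
  plan=[-6,4.5,0,0,0,4.5,0,-6,4.5,0,0,0,4.5,0,-6,4.5,0,0,0,4.5,0,-6,4.5,0,0,0,4.5,0,-6,4.5,0,0,0,4.5,0,-6,4.5,0,0,0,4.5,0,-6,4.5,0,0,0,4.5,0,-6,4.5,0,0,0,4.5,0,-6,4.5,0,0,0,4.5,0,-6,4.5,0,0,0,4.5,0,-6,4,0,0,0,4.5,0,-4,3,0,0,0,4,0],
)

```text
time: 17.5
eef_pos: [0.4626, 0.2685, 0.2196]
tcp_rot: [0.025, 1.0, 0.0, 0.0]
contact_force: [-0.3, 0.3, -4.6]
opening: 0.237
finger_force: 118.3
```

move_arm(
  plan=[-4,3,0,0,0,3,0,-2,2,0,0,0,1.5,0,0,0,0,0,0,0,0,0,0,0,0,0,0,0],
)

```text
time: 17.9
eef_pos: [0.4568, 0.2735, 0.2191]
tcp_rot: [-0.013, 1.0, 0.0, 0.0]
contact_force: [-0.0, 0.0, -3.3]
opening: 0.238
finger_force: 118.2
```

```bash
python3 chk.py 8
```

```text
F [ 0.24 -0.19 -3.95] T [-0.003  0.265 -0.015] [0.45677741 0.27363732 0.21896234] [[-1.0, -0.025, 0.0], [-0.025, 1.0, 0.0], [-0.0, 0.0, -1.0]] 18.0 [ 0.35 -0.02  1.94 -0.    1.22 -1.25]
```

move_arm(
  plan=[-1,1,-10,0,0,0,0,-1,1,-20,0,0,0,0,-1,1,-30,0,0,0,0,-1,1,-30,0,0,0,0,-1,1,-30,0,0,0,0,-1,1,-25,0,0,0,0,-1,1,-18,0,0,0,0,0,0,-10,0,0,0,0,0,0,-7,0,0,0,0,0,0,-4,0,0,0,0,0,0,-2,0,0,0,0,0,0,-1,0,0,0,0],
)

```text
time: 19.2
eef_pos: [0.4502, 0.2811, 0.0325]
tcp_rot: [-0.013, 1.0, 0.0, 0.001]
contact_force: [1.0, -0.5, -3.8]
opening: 0.239
finger_force: 118.1
```

move_arm(
  plan=[0,0,-1.5,0,0,0,0,0,0,0,0,0,0,0,0,0,0,0,0,0,0],
)

```text
time: 19.5
eef_pos: [0.4497, 0.281, 0.0307]
tcp_rot: [-0.013, 1.0, 0.0, 0.0]
contact_force: [-0.1, -0.4, -3.8]
opening: 0.245
finger_force: 118.1
```

move_arm(
  plan=[0,0,-1,0,0,0,0,0,0,-1,0,0,0,0,0,0,0,0,0,0,0,0,0,0,0,0,0,0],
)

```text
time: 19.9
eef_pos: [0.45, 0.2811, 0.0292]
tcp_rot: [-0.013, 1.0, 0.0, 0.0]
contact_force: [-3.7, -1.7, 4.2]
opening: 0.245
finger_force: 119.1
```

move_arm(
  plan=[0,0,0,0,0,0,30,0,0,0,0,0,0,36,0,0,0,0,0,0,44,0,0,0,0,0,0,50,0,0,0,0,0,0,50,0,0,10,0,0,0,50,0,0,20,0,0,0,50,0,0,40,0,0,0,50,0,0,50,0,0,0,50,0,0,50,0,0,0,50,0,0,40,0,0,0,50],
)

```text
time: 21.0
eef_pos: [0.45, 0.2811, 0.2426]
tcp_rot: [-0.013, 1.0, 0.001, 0.002]
contact_force: [0.4, -0.5, 0.7]
opening: 0.582
finger_force: 0.0
```

move_arm(
  plan=[1.1,-25.6,0,0,0,-7.83,50,1.1,-25.6,0,0,0,-7.83,50,1.1,-25.6,0,0,0,-7.83,50,1.1,-25.6,0,0,0,-7.83,50,1.1,-25.6,0,0,0,-7.83,50,1.1,-25.6,0,0,0,-7.83,50,1.1,-25.6,0,0,0,-7.83,28,1.1,-25.6,0,0,0,-7.83,28,1.1,-25.6,0,0,0,-7.83,28,1.1,-25.6,0,0,0,-7.83,28,1.1,-25.6,0,0,0,-7.83,28,1.1,-25.6,0,0,0,-7.83,28],
  newtons=60,
)

```text
time: 22.2
eef_pos: [0.4626, -0.0273, 0.2392]
tcp_rot: [0.724, 0.69, 0.0, 0.001]
contact_force: [0.2, 0.6, 1.0]
opening: 0.327
finger_force: 0.0
```

move_arm(
  plan=[0,0,0,0,0,0,28,0,0,0,0,0,0,28,0,0,0,0,0,0,28],
)

```text
time: 22.5
eef_pos: [0.4626, -0.0256, 0.2386]
tcp_rot: [0.721, 0.692, 0.0, -0.0]
contact_force: [-0.7, -0.4, 1.1]
opening: 0.326
finger_force: 0.0
```

```bash
python3 - <<'E'
from h import *
t=look('top','t9.png');s=look('side','s9.png')
w=cv2.resize(t['color'][130:240,130:300,::-1],None,fx=2.3,fy=2.3,interpolation=cv2.INTER_CUBIC)
z=cv2.resize(s['color'][140:310,150:290,::-1],None,fx=2.7,fy=2.7,interpolation=cv2.INTER_CUBIC)
o=np.zeros((z.shape[0],780,3),np.uint8);o[:,:z.shape[1]]=z;o[:w.shape[0],385:385+w.shape[1]]=w
cv2.imwrite('pics/c9.png',o)
E
```

```text
(no output)
```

View pics/c9.png

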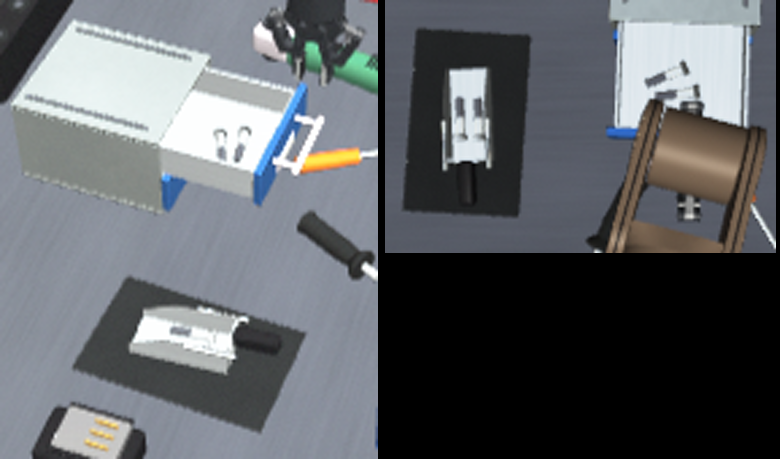

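The scoop stands level on the mat with two bolts, and the other two lie in the drawer. Gripping the handle again to shut the drawer.

move_arm(
  plan=[1,0,-30,0,0,0,26,0,0,-40,0,0,0,26,0,0,-25,0,0,0,26,0,0,-15,0,0,0,26,0,0,-12,0,0,0,26,0,0,-8,0,0,0,26,0,0,-8,0,0,0,26],
)

```text
time: 23.3
eef_pos: [0.4643, -0.0261, 0.1004]
tcp_rot: [0.722, 0.692, 0.0, 0.001]
contact_force: [-1.5, 0.0, 5.3]
opening: 0.304
finger_force: 3.2
```

move_arm(
  plan=[0,0,0,0,0,0,0,0,0,0,0,0,0,0,0,0,0,0,0,0,0,0,0,0,0,0,0,0,0,0,0,0,0,0,0,0,0,0,0,0,0,0],
)

```text
time: 23.9
eef_pos: [0.4641, -0.0263, 0.1007]
tcp_rot: [0.722, 0.692, 0.0, 0.0]
contact_force: [0.4, 1.2, 0.3]
opening: 0.104
finger_force: 58.4
```

move_arm(
  plan=[5,-0.2,0,0,0,0,0,10,-0.4,0,0,0,0,0,13,-0.6,0,0,0,0,0,13,-0.6,0,0,0,0,0,13,-0.6,0,0,0,0,0,13,-0.6,0,0,0,0,0,13,-0.6,0,0,0,0,0,13,-0.6,0,0,0,0,0,13,-0.6,0,0,0,0,0,13,-0.6,0,0,0,0,0,8,-0.4,0,0,0,0,0,4,-0.2,0,0,0,0,0],
)

```text
time: 25.1
eef_pos: [0.5959, -0.0326, 0.1007]
tcp_rot: [0.722, 0.692, 0.0, 0.001]
contact_force: [-1.8, -0.5, 5.6]
opening: 0.102
finger_force: 59.4
```

move_arm(
  plan=[2,-0.1,0,0,0,0,0,2,-0.1,0,0,0,0,0,0,0,0,0,0,0,0],
)

```text
time: 25.4
eef_pos: [0.5992, -0.0328, 0.1007]
tcp_rot: [0.722, 0.692, 0.0, 0.001]
contact_force: [0.4, 0.2, 3.6]
opening: 0.103
finger_force: 59.3
```

move_arm(
  plan=[2,-0.1,0,0,0,0,0,2,-0.1,0,0,0,0,0,0,0,0,0,0,0,0],
)

```text
time: 25.7
eef_pos: [0.6029, -0.033, 0.1007]
tcp_rot: [0.722, 0.692, 0.0, 0.0]
contact_force: [-0.6, -1.0, 5.8]
opening: 0.104
finger_force: 59.3
```

move_arm(
  plan=[2,-0.1,0,0,0,0,0,0,0,0,0,0,0,0],
)

```text
time: 25.9
eef_pos: [0.6037, -0.033, 0.1007]
tcp_rot: [0.722, 0.692, -0.001, -0.001]
contact_force: [-4.5, -1.2, 6.2]
opening: 0.102
finger_force: 59.7
```

move_arm(
  plan=[2,-0.1,0,0,0,0,0,0,0,0,0,0,0,0],
)

```text
time: 26.1
eef_pos: [0.6037, -0.033, 0.1006]
tcp_rot: [0.722, 0.692, -0.003, -0.003]
contact_force: [-10.9, -2.1, 12.2]
opening: 0.104
finger_force: 60.2
```

Stopped against the end: the drawer is shut. Backing off to where the tool stood free, then releasing and lifting straight up.

move_arm(
  plan=[-2.5,0,0,0,0,0,0,0,0,0,0,0,0,14,0,0,0,0,0,0,20,0,0,0,0,0,0,25,0,0,0,0,0,0,25,0,0,0,0,0,0,25,0,0,10,0,0,0,25,0,0,20,0,0,0,25,0,0,40,0,0,0,25,0,0,50,0,0,0,25,-20,0,40,0,0,0,25],
)

```text
time: 27.2
eef_pos: [0.586, -0.0333, 0.2644]
tcp_rot: [0.722, 0.692, 0.002, 0.002]
contact_force: [1.7, -0.3, 0.4]
opening: 0.3
finger_force: 0.0
```

move_arm(
  plan=[-30,-20,0,0,0,0,25,-30,-20,0,0,0,0,25,-30,-20,0,0,0,0,25,0,0,0,0,0,0,25,0,0,0,0,0,0,25],
)

```text
time: 27.7
eef_pos: [0.4944, -0.0933, 0.2615]
tcp_rot: [0.723, 0.691, 0.001, 0.001]
contact_force: [0.1, 0.2, 0.4]
opening: 0.291
finger_force: 0.0
```

```bash
python3 - <<'E'
from h import *
t=look('top','t10.png');s=look('side','s10.png')
w=cv2.resize(t['color'][60:240,130:310,::-1],None,fx=2.2,fy=2.2,interpolation=cv2.INTER_CUBIC)
z=cv2.resize(s['color'][140:310,150:290,::-1],None,fx=2.7,fy=2.7,interpolation=cv2.INTER_CUBIC)
o=np.zeros((z.shape[0],785,3),np.uint8);o[:,:z.shape[1]]=z;o[:w.shape[0],385:385+w.shape[1]]=w
cv2.imwrite('pics/c10.png',o)
E
```

```text
(no output)
```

View pics/c10.png

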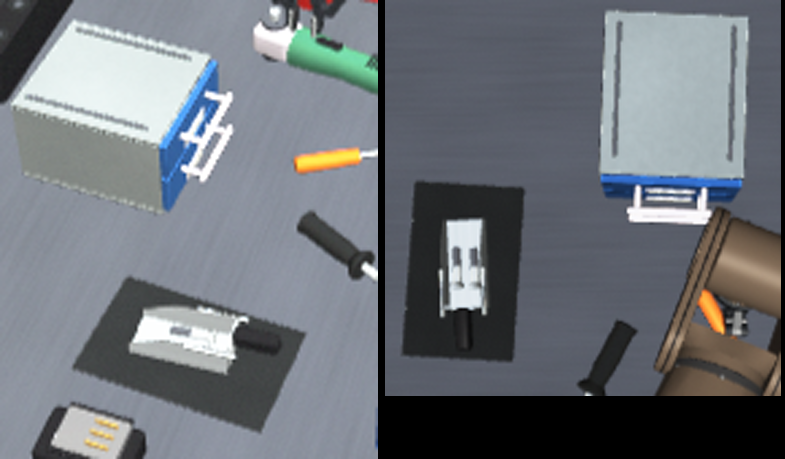

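The drawer front sits flush with the cabinet and the scoop stands level on the mat with two bolts. Nothing else has moved and the arm is clear.

```bash
python3 -c "
from plant import order
print(order.sign_off())"
```

```text
the job is handed in; nothing more can be done
None
```

Job handed in at about 28 s: two bolts are in the top drawer, which is shut, and the scoop is back level on the mat with the other two bolts; the other things on the bench were not touched (no verdict was shown).

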